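Set up a strap clamp on a T-slot base

ROBOT

A 7-joint arm with a two-finger parallel gripper is mounted at the origin on the work surface; the furniture and walls round the work are solid. World frame = base frame: x ahead of the robot, y to its left, z up, the work surface at z = 0. Lengths are in m, angles in rad, forces in N, time in s.
With the tool pointing down it reaches from about 0.4 to 0.875 m from the base axis. Payload 19.3 kg.
Tool frame: the origin (TCP) lies at the very end of the fingers, on their centre line; the grasp point (between the pads) lies 19 mm behind it; z points along the fingers, y is the line along which they close (so a half turn about z gives the same grasp; the last joint's range is limited). The gripper opens to 85 mm and grips with 20 to 120 N. Pads are 22 mm wide; open, the fingers measure 114 mm over their backs; the gripper's body (76 mm by 85 mm) begins 54 mm behind the grasp point. The pads swing forward as they close: fully open they stand 13 mm farther back than shut.
Start: joints at [1.071, 0.521, -0.036, 1.599, 0.021, 1.021, -0.113], TCP at [0.26, -0.568, 0.231] pointing down, gripper open.
Joint ranges: [-2.91, 2.91], [-0.3, 2.13], [-1.5, 1.42], [0.17, 2.43], [-1.26, 4.41], [0.16, 1.93], [-2.52, 2.52]. Speed limits (rad/s): [1.89, 1.89, 2.39, 2.39, 3.01, 3.01, 3.01].

INTERFACE

Orientations are given as [roll, pitch, yaw] about the fixed x, y, z axes, in that order (R = Rz(yaw) Ry(pitch) Rx(roll)).
In Python, from workcell import bot gives the robot as it stands.
- The arm moves only by the shell command python3 -m crank 'ROWS' [FORCE]. ROWS is a JSON object of lists of equal length, an entry for each row: "travel": the shift along the world's x, y, z in cm, a list of three; "turn": the turn, a rotation vector about the world's x, y, z in degrees, a list of three; "gripper": the closure, from 0 (fully open) to 1 (shut). A call has exactly 5 rows; each row is the pose to reach, as a shift and turn from the pose commanded when the call began; what a row does not reach only later rows make up. A row lasts 1/10 s, in which the tool goes at most 50 mm and 8.59 degrees, less where a joint would pass 70% of its speed; a pose out of reach is approached as far as the arm can. A call with a gripper value outside its range is refused whole. The fingers move at their own pace and stop on an object; FORCE is the grip in N (left out, the last holds). Time passes only in rows, so rows that repeat a pose let the fingers close, or fill a call up. It gives the time, the measured TCP pose, the force, the opening and the grip force at its end, in the units of the state.
- bot.observe(): the state, without advancing time (a new reading comes with each control period).
- bot.grab_frame(name): name is "side" or "top"; returns a dict with "pixels" (420x560x3 uint8, red, green, blue), "fx", "fy", "cx", "cy" (pixels), "extrinsics" (4x4, takes a point from world to camera coordinates). Camera axes: x right, y down, z forward; pixel columns grow to the right and rows downward; lengths in m; the calibration is good to about 2 mm. A picture is of the moment at which its call begins. There is no depth.
- bot.job_done(): hands the job in; it is judged then, once.
The state is a dict: "clock": time; "qpos": joint angles; "qd": joint speeds; "joint_efforts": joint torques, N m; "position": TCP position; "tool_rot": TCP orientation; "force": force on the tool from outside, world axes, zero at the start; "moment": the same for the moment, N m; "grip_width": finger opening in m; "finger_force": force on a finger pad.
Only numpy, scipy, OpenCV 4.12 (cv2) and the standard library are available. Lean on these libraries where they do the work, as an engineer would, in place of code of your own. Each camera call takes 0.05 s, during which the arm holds its last target. There are 200 camera calls.

TASK

Set up the strap clamp on the T-slot base so that only the nut is missing: lay the drilled steel workpiece lengthwise up against the stop, and stand behind the stud, under where the strap's tail will be, the packing block that is just as tall as the workpiece. Bridge the two with the strap, its round nose on the workpiece and the stud up through its slot, so that it lies level and in line with the base, then put the washer over the stud onto the strap. Leave the other two packing blocks and the things lying around where they are.

Things in the scene. Friction and masses are not known exactly. Their poses are not given: they have to be found in the camera images.
- clamp_base: Dark grey base fixed to the bench, x -98..88, y -55..55, top z 16 mm; 16 mm slot along x. Origin: on the axis of its upright stud (14 mm, bevelled tip at z 82), at bench level; x runs along the slot from the stop to the rear, z up. Stop: steel bar across it, x -96..-82, y -35..35, top z 26, 2 screw heads to z 31. Workpiece touching the stop: its centre at x -52; a gap of a few mm is harmless.
- workpiece: Machined steel block with bores in its top, 40 (x) x 60 (y) x 30 (z) mm, 0.5 kg, lying on the bench; origin at the centre of its underside, y along its length. (A like block far back by the vise is out of reach and not meant.)
- packer_low: Steel packing block, 40 x 40 mm, 18 mm tall, with one 12 mm hole down through it; origin at the centre of its underside. Too low; not needed.
- packer_mid: Steel packing block, 40 x 40 mm, 30 mm tall (as the workpiece), with two 10 mm holes down through it; origin at the centre of its underside. Belongs with its centre on the slot's line about 58 mm behind the stud (base x +58).
- packer_high: Steel packing block, 40 x 40 mm, 45 mm tall, with one wide 24 mm bore down through it; origin at the centre of its underside. Too tall; not needed.
- strap: Dark steel strap, 120 (x) x 36 (y) x 14 (z) mm, 0.35 kg, flat; origin at the centre of its underside. Nose at x -60, rounded (radius 18); tail at x +60, square, grooved on top. Slot right through, 20 mm wide, x -34..12. In place its middle is at base x +20, the stud at strap x -20, and the nose laps 18 mm onto the workpiece; its x then points as the base's x.
- washer: Thick steel washer, 40 mm outside, 18 mm bore, 10 mm thick, lying flat; origin at the centre of its underside.
- spanner: Bystander: steel open-ended spanner, about 170 mm long, lying to the right behind the base; origin near its middle.
- hex_keys: Bystander: folding hex key set with green handle, 22 x 108 x 28 mm, lying between robot and base; origin at the centre of its underside.
- tape: Bystander: roll of grey tape, 90 mm across, 49 mm tall, lying behind the base; origin at the centre of its underside.
Mind the look-alikes: they are no part of the job. Several things have the shape of the strap; the one meant has the colours described above. Leave any purple look-alike of the packer_mid alone.

How it is judged:
On the way, in this order (a step that is already met when the one before it is completed fails the run):
1. workpiece up against the stop and the 30 mm packing block behind the stud (x of workpiece in the frame of clamp_base between -0.056 and -0.042 m and y of workpiece in the frame of clamp_base between -0.01 and 0.01 m and z of workpiece in the frame of clamp_base between 0.012 and 0.02 m and angle between the y axis of workpiece and the x axis of clamp_base, either way round below 0.17 rad and angle between each of workpiece, packer_mid's own z axis and vertical below 0.06 rad and x of packer_mid in the frame of clamp_base between 0.044 and 0.072 m and y of packer_mid in the frame of clamp_base between -0.012 and 0.012 m and z of packer_mid in the frame of clamp_base between 0.012 and 0.02 m and contact force between the fingers and workpiece below 0.1 N and contact force between the fingers and packer_mid below 0.1 N), for 0.2 s.
2. strap level on both, over the stud, nose on the workpiece (x of workpiece in the frame of clamp_base between -0.056 and -0.042 m and y of workpiece in the frame of clamp_base between -0.01 and 0.01 m and z of workpiece in the frame of clamp_base between 0.012 and 0.02 m and angle between the y axis of workpiece and the x axis of clamp_base, either way round below 0.17 rad and angle between each of workpiece, packer_mid's own z axis and vertical below 0.06 rad and x of packer_mid in the frame of clamp_base between 0.044 and 0.072 m and y of packer_mid in the frame of clamp_base between -0.012 and 0.012 m and z of packer_mid in the frame of clamp_base between 0.012 and 0.02 m and x of strap in the frame of clamp_base between 0.008 and 0.032 m and y of strap in the frame of clamp_base between -0.008 and 0.008 m and z of strap in the frame of clamp_base between 0.0425 and 0.0495 m and angle between strap's own z axis and vertical below 0.05 rad and angle between the x axis of strap and the x axis of clamp_base, either way round below 0.17 rad and contact force between the fingers and strap below 0.1 N), for 0.2 s.
3. washer over the stud, flat on the strap (x of workpiece in the frame of clamp_base between -0.056 and -0.042 m and y of workpiece in the frame of clamp_base between -0.01 and 0.01 m and z of workpiece in the frame of clamp_base between 0.012 and 0.02 m and angle between the y axis of workpiece and the x axis of clamp_base, either way round below 0.17 rad and angle between each of workpiece, packer_mid's own z axis and vertical below 0.06 rad and x of packer_mid in the frame of clamp_base between 0.044 and 0.072 m and y of packer_mid in the frame of clamp_base between -0.012 and 0.012 m and z of packer_mid in the frame of clamp_base between 0.012 and 0.02 m and x of strap in the frame of clamp_base between 0.008 and 0.032 m and y of strap in the frame of clamp_base between -0.008 and 0.008 m and z of strap in the frame of clamp_base between 0.0425 and 0.0495 m and angle between strap's own z axis and vertical below 0.05 rad and angle between the x axis of strap and the x axis of clamp_base, either way round below 0.17 rad and x of washer in the frame of clamp_base between -0.006 and 0.006 m and y of washer in the frame of clamp_base between -0.006 and 0.006 m and z of washer in the frame of clamp_base between 0.056 and 0.064 m and angle between washer's own z axis and vertical below 0.1 rad), for 0.2 s.
At the end, for the whole second after the job is handed in: Workpiece flat, lengthwise, within 10 mm of the stop and slot line; 30 mm block 58 +-14 mm behind the stud, within 12 mm of the line; strap level on both, in line (10 deg), nose on the workpiece, middle 20 +-12 mm behind the stud; washer flat on it round the stud; all released, at rest (all of step 3 and contact force between the fingers and workpiece below 0.1 N and contact force between the fingers and packer_mid below 0.1 N and contact force between the fingers and strap below 0.1 N and contact force between the fingers and washer below 0.1 N and linear speed of each of workpiece, packer_mid, strap, washer below 0.02 m/s); the robot touches nothing.
It fails at once if an unneeded packing block (packer_low) is shifted by more than 30 mm (distance of packer_low from where it was at the start of the episode above 0.03 m).
It fails at once if an unneeded packing block (packer_high) is shifted by more than 30 mm (distance of packer_high from where it was at the start of the episode above 0.03 m).
It fails at once if a bystander (spanner) is shifted by more than 30 mm (distance of spanner from where it was at the start of the episode above 0.03 m).
It fails at once if a bystander (hex_keys) is shifted by more than 30 mm (distance of hex_keys from where it was at the start of the episode above 0.03 m).
It fails at once if a bystander (tape) is shifted by more than 30 mm (distance of tape from where it was at the start of the episode above 0.03 m).
It also fails if it takes over 104 s, if anything falls off the work surface, if the arm or the gripper's body presses on something with over 40 N, if the wrist force passes 120 N, or if a joint passes its speed limit or range.

## Working session

There is one attempt and no reset: what is moved stays moved. The work goes in short steps, Python scripts to look and compute and a shell command to move; the robot and the scene stay as the last step left them, time stands still between calls to the robot, and variables do not carry over. Pictures are saved under pics/ and viewed, at most 14 in all, crops included, and the job is handed in when it is done.

```bash
ls; mkdir -p pics; cat > h.py <<'E'
import numpy as np, cv2
from workcell import bot
def shot(n,f):
    d=bot.grab_frame(n); cv2.imwrite(f'pics/{f}.png',d['pixels'][:,:,::-1]); 
    np.savez(f'pics/{f}.npz',**{k:np.array(v) for k,v in d.items()}); return d
def load(f): return dict(np.load(f'pics/{f}.npz'))
def ray(d,u,v):
    E=np.array(d['extrinsics']); R,t=E[:3,:3],E[:3,3]
    return -R.T@t, R.T@np.array([(u-d['cx'])/d['fx'],(v-d['cy'])/d['fy'],1.])
def onz(d,u,v,z):
    c,r=ray(d,u,v); return c+r*(z-c[2])/r[2]
def tri(d1,p1,d2,p2):
    c1,r1=ray(d1,*p1); c2,r2=ray(d2,*p2)
    s=np.linalg.lstsq(np.stack([r1,-r2],1),c2-c1,rcond=None)[0]
    a,b=c1+r1*s[0],c2+r2*s[1]; return (a+b)/2,np.linalg.norm(a-b)
def proj(d,p):
    q=np.array(d['extrinsics'])@np.append(p,1); return d['fx']*q[0]/q[2]+d['cx'],d['fy']*q[1]/q[2]+d['cy']
E
python3 -c "
from h import *
for n in ('top','side'):
    d=shot(n,n+'0'); print(n,d['fx'],ray(d,280,210))
print(bot.observe())"
```

```text
pics
top 540.658207199278 (array([0.27340726, 0.04995312, 1.40464603]), array([ 1.66228893e-01,  7.13602999e-04, -9.86113099e-01]))
side 484.73021160259526 (array([-0.05355055,  0.42397662,  0.8465292 ]), array([ 0.54316052, -0.37335049, -0.75216525]))
{'clock': 0.1, 'qpos': array([ 1.07082633,  0.52194162, -0.03629379,  1.59995785,  0.02121811,
        1.02111719, -0.11279977]), 'qd': array([ 0.00339787, -0.00244471, -0.00123683, -0.00046921,  0.00056711,
       -0.00172994, -0.00042885]), 'joint_efforts': array([ 4.87631405e-03, -9.28465819e+01,  1.98440641e+00, -3.70523000e+01,
        1.81253662e-02,  5.31374637e-03,  7.77495461e-05]), 'position': array([ 0.26022956, -0.56790547,  0.23078919]), 'tool_rot': array([-3.14055916e+00,  1.05825324e-04,  4.29739718e-01]), 'force': array([ 0.38924033,  0.56787854, -0.7754307 ]), 'moment': array([ 0.03463088, -0.01515531, -0.00911854]), 'finger_force': 0.0, 'grip_width': 0.08531872956532721}
```

View pics/top0.png

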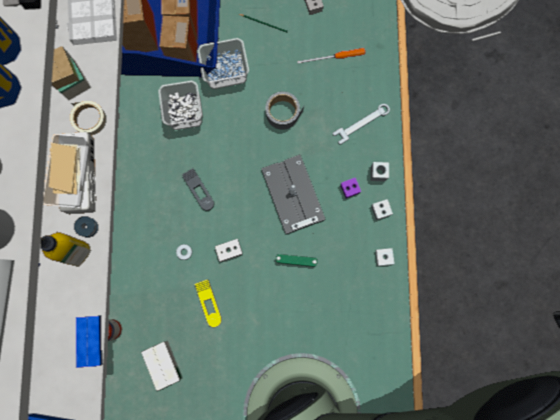

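View pics/side0.png

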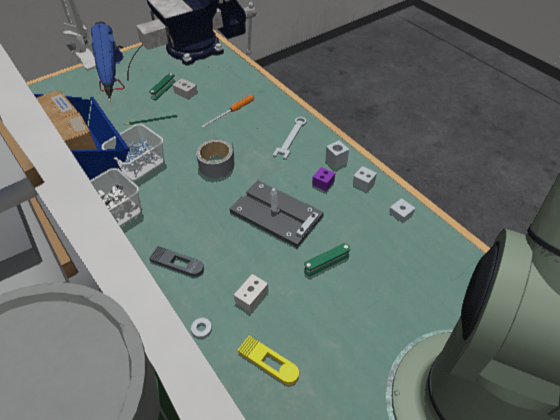

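The top view shows the base at about (293,193) with its stop at the lower end, near (305,225). The workpiece is at (229,250), the washer at (184,252) and the dark strap at (198,190). On the right are packer_mid (two holes, 382,209), the high block (381,171), the low block (385,257) and the purple decoy (350,187). I'll enlarge both views.

```bash
python3 -c "
from h import *
i=cv2.imread('pics/top0.png')[145:275,165:405]; cv2.imwrite('pics/topc.png',cv2.resize(i,None,fx=3.3,fy=3.3,interpolation=2))
i=cv2.imread('pics/side0.png')[130:350,145:420]; cv2.imwrite('pics/sidec.png',cv2.resize(i,None,fx=2.7,fy=2.7,interpolation=2))"
```

```text
(no output)
```

View pics/topc.png

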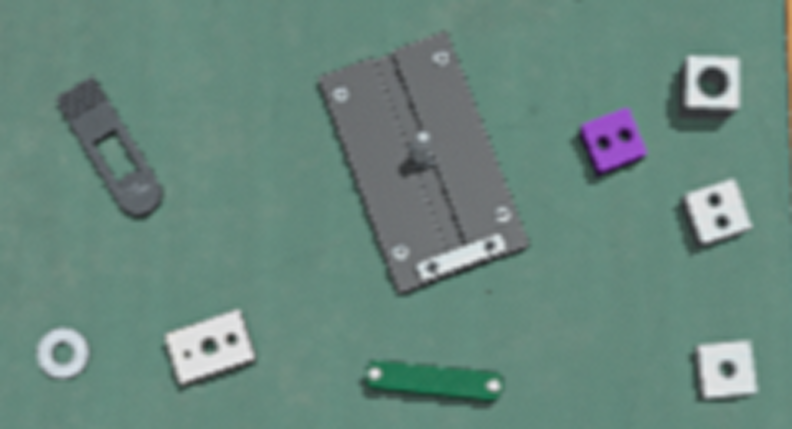

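View pics/sidec.png

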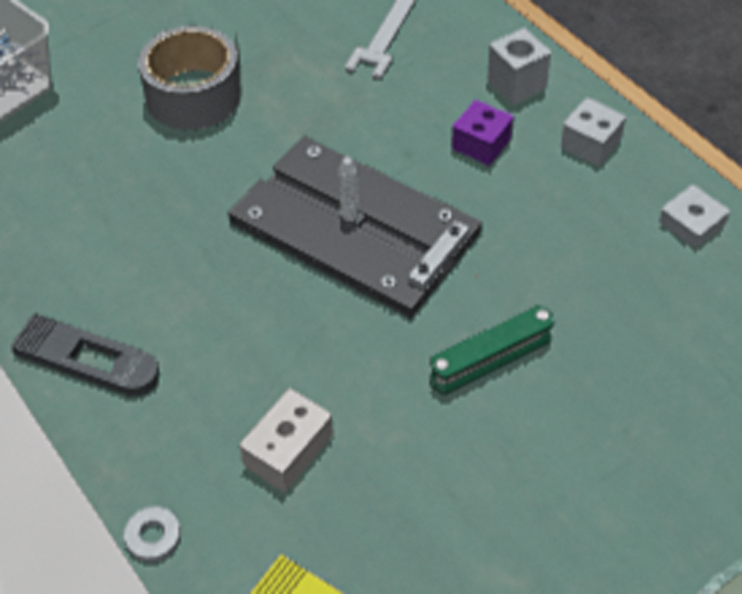

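The enlarged crops show the stud tip at topc (422,137) and sidec (347,160). The base screws, stop, and holes in the blocks are all clear. The strap nose points lower right in the top view, which is roughly the same way as the base's stop. Next I'll triangulate hand-picked features and fit masks for the exact shapes.

```bash
cat > m.py <<'E'
from h import *
T,S=load('top0'),load('side0')
P={'work':((209,345),(285,429)),'pmid':((718.5,210),(594,120.5)),'phigh':((713,82),(520,48)),'plow':((728,369),(696,211)),
'stud':((423,137),(347,160)),'RL':((341,94),(255,212)),'RR':((441,58),(314,151)),'FL':((401,252),(389,281)),'FR':((503,214),(445,215)),
'stL':((432,267),(423,268)),'stR':((490,244),(455,232)),'wash':((63,352),(152,531)),'slot':((115,157),(97,355))}
for k,(a,b) in P.items():
    p,e=tri(T,((a[0]-1.15)/3.3+165,(a[1]-1.15)/3.3+145),S,((b[0]-.85)/2.7+145,(b[1]-.85)/2.7+130)); print(k,(p*1000).round(1),'miss',round(e*1000,1))
hsv=cv2.cvtColor(T['pixels'],cv2.COLOR_RGB2HSV)
def comp(mask,seed,z,name):
    n,l,s,c=cv2.connectedComponentsWithStats(mask.astype(np.uint8)); ys,xs=np.nonzero(l==l[seed[1],seed[0]])
    w=np.array([onz(T,x,y,z)[:2] for x,y in zip(xs,ys)],np.float32)*1000
    r=cv2.minAreaRect(w); print(name,len(xs),'cen',w.mean(0).round(1),'rect',np.round(r[0],1),np.round(r[1],1),round(r[2],1))
h,s,v=[hsv[...,i].astype(int) for i in range(3)]
white=(s<40)&(v>150)
print(hsv[250,224],hsv[190,193],hsv[190,280],hsv[209,378],hsv[150,230],hsv[252,180])
comp(white|((s<60)&(v>150)),(224,250),.03,'work')
comp(white,(379,212),.03,'pmid'); comp(white,(374,168),.045,'phigh'); comp(white,(380,260),.018,'plow'); comp(white,(179,253),.010,'wash')
comp((s<60)&(v<130),(205,195),.014,'strap'); comp((s<60)&(v<130),(280,190),.016,'base')
E
python3 m.py
```

```text
work [404.9 184.6  27.9] miss 1.1
pmid [ 509.9 -213.    25.6] miss 1.7
phigh [ 608.6 -209.    42.9] miss 1.6
plow [ 386.5 -218.4   13. ] miss 1.7
stud [557.6  19.3  80.3] miss 1.8
RL [606.8  82.8  14.9] miss 1.3
RR [635.8   2.5  15.8] miss 1.1
FL [479.1  35.5  14.7] miss 1.3
FR [509.3 -45.4  13.2] miss 1.1
stL [465.3  11.6  27.5] miss 1.4
stR [483.4 -34.6  23. ] miss 0.1
wash [401.6 301.1   7.8] miss 1.1
slot [555.9 262.1  14.3] miss 0.1
[ 90   1 224] [100  28 110] [102  11 114] [100   3 223] [ 79  67 137] [ 97  19 171]
work 351 cen [404.2 184.3] rect [404.5 184.1] [40.8 60.3] 19.2
pmid 238 cen [ 508.8 -212.6] rect [ 508.8 -212.4] [41.7 42. ] 16.5
phigh 179 cen [ 608.  -209.4] rect [ 607.5 -209.6] [41.5 39.7] 89.7
plow 251 cen [ 386.4 -217.5] rect [ 386.5 -217.4] [41.7 42.1] 5.9
wash 159 cen [401.6 301. ] rect [402. 301.] [39.2 36.3] 89.8
strap 157638 cen [528.9 222.2] rect [548.4  92.6] [1484.1 1118.7] 90.0
base 2785 cen [555.3  19.2] rect [551.6  17.7] [189.3 114. ] 20.0
```

Measured heights (28, 26, 80 and 15 mm) agree with the given sizes. The base origin is at about (557.4, 19.2) with yaw 20.3°. The strap mask needs fixing, so I'll do that while moving to packer_mid at (509, -212.7), yaw 16.5°.

```bash
cat > s.py <<'E'
from h import *
T=load('top0'); a=T['pixels'][165:215,178:220]
hsv=cv2.cvtColor(a,cv2.COLOR_RGB2HSV).astype(int)
m=((hsv[...,1]<48)&(hsv[...,2]<135)).astype(np.uint8)
n,l,s,c=cv2.connectedComponentsWithStats(m); k=1+np.argmax(s[1:,4]); ys,xs=np.nonzero(l==k)
w=np.array([onz(T,x+178,y+165,.013)[:2] for x,y in zip(xs,ys)],np.float32)*1000
r=cv2.minAreaRect(w); print(len(xs),w.mean(0),r)
for row in (l==k)[::2]: print(''.join('#' if q else '.' for q in row))
E
python3 s.py
python3 -m crank '{"travel":[[14,20,-5],[14,20,-5],[14,20,-5],[14,20,-5],[14,20,-5]],"turn":[[0,0,-8.1],[0,0,-8.1],[0,0,-8.1],[0,0,-8.1],[0,0,-8.1]],"gripper":[0,0,0,0,0]}'
python3 -m crank '{"travel":[[10.9,15.5,-6],[10.9,15.5,-6],[10.9,15.5,-6],[10.9,15.5,-6],[10.9,15.5,-6]],"turn":[[0,0,0],[0,0,0],[0,0,0],[0,0,0],[0,0,0]],"gripper":[0,0,0,0,0]}'
```

```text
516 [565.3008  267.07925] ((562.853759765625, 265.6357727050781), (120.93191528320312, 36.752925872802734), 31.839275360107422)
..........................................
..........................................
............####..........................
.........#########........................
.....##############.......................
....################......................
.....################.....................
......################....................
.......#################..................
.........################.................
..........################................
...........#######.....####...............
............####.........####.............
.............####.........####............
...............####........####...........
................####........####..........
.................####.....#######.........
..................####..###########.......
...................#################......
.....................###############......
......................##############......
.......................############.......
.........................########.........
..........................................
..........................................
clock: 0.6
position: [0.4011, -0.3663, 0.1809]
tool_rot: [-3.141, -0.0, 0.288]
force: [1.3, -0.4, -0.0]
grip_width: 0.0856
finger_force: 0.0
clock: 1.1
position: [0.512, -0.2065, 0.1194]
tool_rot: [-3.138, 0.0, 0.297]
force: [-0.4, -1.0, 0.4]
grip_width: 0.0859
finger_force: 0.0
```

```bash

python3 -m crank '{"travel":[[0,0,0],[0,0,0],[0,0,-3],[0,0,-5],[0,0,-7]],"turn":[[0,0,0],[0,0,0],[0,0,0],[0,0,0],[0,0,0]],"gripper":[0,0,0,0,0]}'
python3 -m crank '{"travel":[[0,0,-2],[0,0,-4.2],[0,0,-4.2],[0,0,-4.2],[0,0,-4.2]],"turn":[[0,0,0],[0,0,0],[0,0,0],[0,0,0],[0,0,0]],"gripper":[0,0,0,0,0]}'
python3 -c "
from h import *
i=shot('side','s1')['pixels'][130:270,260:440,::-1]; cv2.imwrite('pics/s1c.png',cv2.resize(i,None,fx=4,fy=4))"
```

```text
clock: 1.6
position: [0.5087, -0.2147, 0.0509]
tool_rot: [3.141, -0.0, 0.286]
force: [0.3, -0.4, -0.3]
grip_width: 0.085
finger_force: 0.0
clock: 2.1
position: [0.5098, -0.214, 0.0105]
tool_rot: [3.141, -0.001, 0.287]
force: [-0.1, 0.4, -0.1]
grip_width: 0.0854
finger_force: 0.0
```

View pics/s1c.png

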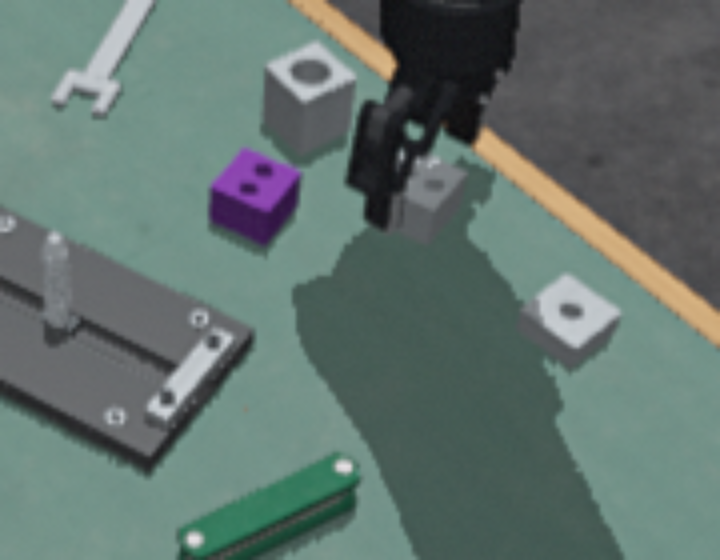

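The picture shows the fingers standing on either side of packer_mid, whose top is at crop pixel (432,183), and clear of its neighbours. Closing now.

```bash

python3 -m crank '{"travel":[[0,0,0],[0,0,0],[0,0,0],[0,0,0],[0,0,0]],"turn":[[0,0,0],[0,0,0],[0,0,0],[0,0,0],[0,0,0]],"gripper":[0.6,1,1,1,1]}' 60
python3 -m crank '{"travel":[[0,0,0],[0,0,0],[0,0,0],[0,0,1],[0,0,2]],"turn":[[0,0,0],[0,0,0],[0,0,0],[0,0,0],[0,0,0]],"gripper":[1,1,1,1,1]}' 60
python3 -m crank '{"travel":[[0,0,3],[0,0,6],[0,0,9],[0,0,9],[0,0,9]],"turn":[[0,0,0],[0,0,0],[0,0,0],[0,0,0],[0,0,0]],"gripper":[1,1,1,1,1]}' 60
```

```text
clock: 2.65
position: [0.5095, -0.2131, 0.0098]
tool_rot: [3.142, -0.0, 0.288]
force: [-2.7, 1.8, 11.7]
grip_width: 0.0387
finger_force: 60.5
clock: 3.15
position: [0.5091, -0.2131, 0.0298]
tool_rot: [-3.141, 0.001, 0.288]
force: [0.8, -0.6, -3.6]
grip_width: 0.0388
finger_force: 61.8
clock: 3.65
position: [0.5095, -0.2133, 0.1201]
tool_rot: [3.141, -0.001, 0.288]
force: [-0.2, 1.3, -3.7]
grip_width: 0.039
finger_force: 62.1
```

```bash

python3 -m crank '{"travel":[[1.5,3.6,0],[3,7.2,0],[4.5,10.8,0],[6,14.4,0],[7.5,18,0]],"turn":[[0,0,1],[0,0,2],[0,0,3],[0,0,3.8],[0,0,3.8]],"gripper":[1,1,1,1,1]}'
python3 -m crank '{"travel":[[1.5,4],[2.3,6],[2.76,7.22],[2.76,7.22],[2.76,7.22]],"turn":[[0,0,0],[0,0,0],[0,0,0],[0,0,0],[0,0,0]],"gripper":[1,1,1,1,1]}' || true
python3 -m crank '{"travel":[[1.5,4,0],[2.3,6,0],[2.76,7.22,0],[2.76,7.22,0],[2.76,7.22,0]],"turn":[[0,0,0],[0,0,0],[0,0,0],[0,0,0],[0,0,0]],"gripper":[1,1,1,1,1]}'
python3 -m crank '{"travel":[[0,0,-1],[0,0,-3],[0,0,-5],[0,0,-7],[0,0,-8]],"turn":[[0,0,0],[0,0,0],[0,0,0],[0,0,0],[0,0,0]],"gripper":[1,1,1,1,1]}'
python3 -c "
from h import *
i=shot('side','s2')['pixels'][130:270,180:360,::-1]; cv2.imwrite('pics/s2c.png',cv2.resize(i,None,fx=4,fy=4))"
```

```text
clock: 4.15
position: [0.5841, -0.0317, 0.1181]
tool_rot: [-3.141, 0.002, 0.355]
force: [1.1, -0.6, -3.0]
grip_width: 0.0388
finger_force: 62.0
clock: 4.65
position: [0.6114, 0.0375, 0.1187]
tool_rot: [3.141, 0.001, 0.354]
force: [-0.3, -0.4, -3.7]
grip_width: 0.0386
finger_force: 62.0
clock: 5.15
position: [0.6108, 0.0376, 0.0372]
tool_rot: [-3.141, 0.003, 0.353]
force: [-0.6, 0.3, -3.0]
grip_width: 0.0386
finger_force: 61.9invalid input
```

View pics/s2c.png

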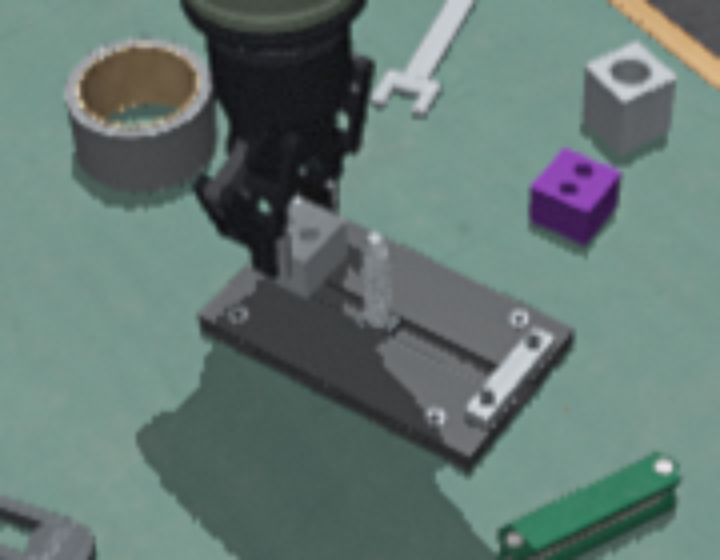

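The packer hovers over the slot behind the stud, at crop pixel (312,250), well clear of the tape and the stud. Lowering and releasing it.

```bash

python3 -m crank '{"travel":[[0,0,-0.6],[0,0,-1.1],[0,0,-1.3],[0,0,-1.4],[0,0,-1.4]],"turn":[[0,0,0],[0,0,0],[0,0,0],[0,0,0],[0,0,0]],"gripper":[1,1,1,1,1]}'
python3 -m crank '{"travel":[[0,0,0],[0,0,0],[0,0,0],[0,0,0],[0,0,0]],"turn":[[0,0,0],[0,0,0],[0,0,0],[0,0,0],[0,0,0]],"gripper":[0.5,0.3,0,0,0]}'
python3 -m crank '{"travel":[[0,0,1],[0,0,4],[0,0,8],[0,0,13],[0,0,17]],"turn":[[0,0,0],[0,0,0],[0,0,0],[0,0,0],[0,0,0]],"gripper":[0,0,0,0,0]}'
```

```text
clock: 5.7
position: [0.6122, 0.039, 0.0259]
tool_rot: [3.141, -0.001, 0.355]
force: [-1.3, -0.6, 1.7]
grip_width: 0.0387
finger_force: 62.5
clock: 6.2
position: [0.612, 0.0391, 0.0253]
tool_rot: [-3.142, -0.0, 0.355]
force: [0.6, 0.2, 1.0]
grip_width: 0.0857
finger_force: 0.0
clock: 6.7
position: [0.6121, 0.039, 0.1988]
tool_rot: [3.141, -0.002, 0.355]
force: [0.6, 0.1, -0.4]
grip_width: 0.0854
finger_force: 0.0
```

```bash

python3 -m crank '{"travel":[[-3,2,0],[-6,4,0],[-9,6,0],[-12,8,0],[-14,10,0]],"turn":[[0,0,8.4],[0,0,16.8],[0,0,25.2],[0,0,33.6],[0,0,42]],"gripper":[0,0,0,0,0]}'
python3 -m crank '{"travel":[[-3,2,-1],[-6,4,-3],[-6.74,4.51,-5],[-6.74,4.51,-8],[-6.74,4.51,-11]],"turn":[[0,0,8.4],[0,0,16.8],[0,0,25.2],[0,0,33.6],[0,0,42]],"gripper":[0,0,0,0,0]}'
python3 -m crank '{"travel":[[0,0,0],[0,0,-1],[0,0,-3],[0,0,-3],[0,0,-3]],"turn":[[0,0,4.9],[0,0,4.9],[0,0,4.9],[0,0,4.9],[0,0,4.9]],"gripper":[0,0,0,0,0]}'
python3 -c "
from h import *
i=shot('side','s3')['pixels'][210:350,170:350,::-1]; cv2.imwrite('pics/s3c.png',cv2.resize(i,None,fx=4,fy=4)); print(bot.observe()['qpos'])"
```

```text
clock: 7.2
position: [0.4702, 0.1395, 0.1962]
tool_rot: [3.141, 0.0, 1.094]
force: [0.9, -0.4, 0.3]
grip_width: 0.0853
finger_force: 0.0
clock: 7.7
position: [0.4049, 0.1846, 0.0854]
tool_rot: [3.14, -0.0, 1.827]
force: [1.2, -0.5, -0.6]
grip_width: 0.0855
finger_force: 0.0
clock: 8.2
position: [0.4047, 0.1842, 0.0557]
tool_rot: [3.142, 0.0, 1.905]
force: [-0.6, 0.4, 0.9]
grip_width: 0.0854
finger_force: 0.0
[-0.25582032  0.57122992 -0.39197474  2.17646682  0.47076728  0.47367459
 -0.68126382]
```

View pics/s3c.png

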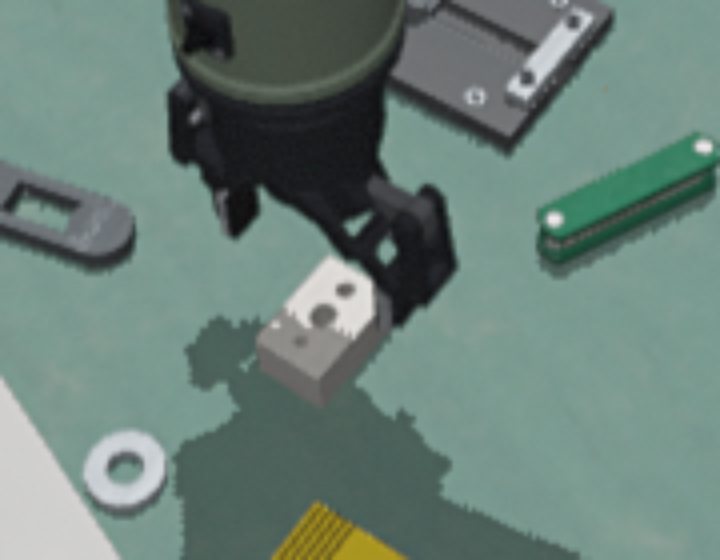

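The open fingers sit over the workpiece's short width, with the block at crop pixel (320,330) between them and nothing in the way. Going down to grip.

```bash

python3 -m crank '{"travel":[[0,0,-2],[0,0,-4],[0,0,-4.5],[0,0,-4.5],[0,0,-4.5]],"turn":[[0,0,0],[0,0,0],[0,0,0],[0,0,0],[0,0,0]],"gripper":[0,0,0,0,0]}'
python3 -m crank '{"travel":[[0,0,0],[0,0,0],[0,0,0],[0,0,0],[0,0,0]],"turn":[[0,0,0],[0,0,0],[0,0,0],[0,0,0],[0,0,0]],"gripper":[0.6,1,1,1,1]}' 70
python3 -m crank '{"travel":[[0,0,0],[0,0,2],[0,0,5],[0,0,8],[0,0,11]],"turn":[[0,0,0],[0,0,0],[0,0,0],[0,0,0],[0,0,0]],"gripper":[1,1,1,1,1]}' 70
```

```text
clock: 8.75
position: [0.405, 0.1844, 0.0112]
tool_rot: [3.141, -0.0, 1.906]
force: [0.6, 1.1, 0.4]
grip_width: 0.0853
finger_force: 0.0
clock: 9.25
position: [0.4048, 0.1841, 0.0109]
tool_rot: [3.141, 0.0, 1.906]
force: [-3.7, -2.2, 17.7]
grip_width: 0.0386
finger_force: 68.8
clock: 9.75
position: [0.4041, 0.1839, 0.1213]
tool_rot: [-3.141, 0.0, 1.906]
force: [1.2, 0.2, -4.5]
grip_width: 0.0382
finger_force: 74.1
```

```bash

python3 -m crank '{"travel":[[1,-1.5,0.5],[2,-3.5,1],[3,-5.5,1],[4,-7.5,1],[5,-9.5,1]],"turn":[[0,0,-8],[0,0,-16],[0,0,-24],[0,0,-32],[0,0,-40]],"gripper":[1,1,1,1,1]}'
python3 -m crank '{"travel":[[1,-2,0],[2.2,-4,0],[3.5,-6,0],[4.6,-7.7,0],[5.61,-8.76,0]],"turn":[[0,0,-8],[0,0,-16],[0,0,-24],[0,0,-32],[0,0,-40]],"gripper":[1,1,1,1,1]}'
python3 -m crank '{"travel":[[0,0,-1],[0,0,-3],[0,0,-5],[0,0,-7],[0,0,-8]],"turn":[[0,0,-6],[0,0,-8.9],[0,0,-8.9],[0,0,-8.9],[0,0,-8.9]],"gripper":[1,1,1,1,1]}'
python3 -c "
from h import *
shot('top','t4')
i=shot('side','s4')['pixels'][130:270,180:360,::-1]; cv2.imwrite('pics/s4c.png',cv2.resize(i,None,fx=4,fy=4)); print(bot.observe()['position'])"
```

```text
clock: 10.25
position: [0.4547, 0.0881, 0.1303]
tool_rot: [-3.141, 0.0, 1.202]
force: [-0.4, 0.7, -5.3]
grip_width: 0.0385
finger_force: 74.0
clock: 10.75
position: [0.5107, -0.0, 0.1301]
tool_rot: [-3.142, 0.001, 0.503]
force: [-1.1, -0.3, -4.1]
grip_width: 0.038
finger_force: 74.1
clock: 11.25
position: [0.5097, 0.0016, 0.0488]
tool_rot: [-3.141, 0.002, 0.355]
force: [-0.1, -0.3, -3.2]
grip_width: 0.0383
finger_force: 74.0
[0.50982579 0.00159807 0.04924939]
```

View pics/s4c.png

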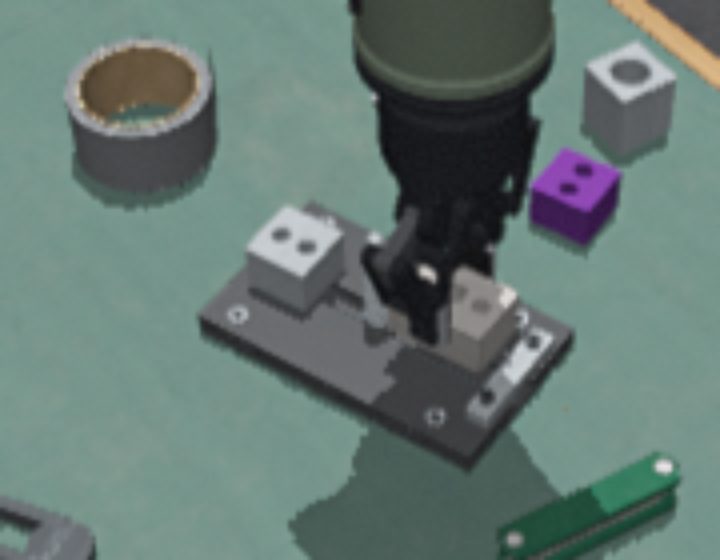

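The workpiece is held lengthwise just behind the stop, at crop pixel (480,320), and the packer stands upright behind the stud. I'll shift it 1.5 mm away from the stop and lower it.

```bash

python3 -m crank '{"travel":[[0.14,0.05,-0.5],[0.14,0.05,-1.2],[0.14,0.05,-1.9],[0.14,0.05,-2.3],[0.14,0.05,-2.4]],"turn":[[0,0,0],[0,0,0],[0,0,0],[0,0,0],[0,0,0]],"gripper":[1,1,1,1,1]}'
python3 -m crank '{"travel":[[0,0,0],[0,0,0],[0,0,0],[0,0,0],[0,0,0]],"turn":[[0,0,0],[0,0,0],[0,0,0],[0,0,0],[0,0,0]],"gripper":[1,0.5,0.3,0,0]}'
python3 -m crank '{"travel":[[0,0,1],[0,0,4],[0,0,8],[0,0,13],[0,0,17]],"turn":[[0,0,0],[0,0,0],[0,0,0],[0,0,0],[0,0,0]],"gripper":[0,0,0,0,0]}'
python3 -m crank '{"travel":[[0.5,4,0],[1,8,0],[1.5,12,0],[2,16,0],[2.5,20,0]],"turn":[[0,0,8],[0,0,11.5],[0,0,11.5],[0,0,11.5],[0,0,11.5]],"gripper":[0,0,0,0,0]}'
python3 -c "
from h import *
a=shot('top','t5')['pixels'][135:265,165:405,::-1]
shot('side','s5')
cv2.imwrite('pics/t5c.png',cv2.resize(a,None,fx=3.3,fy=3.3,interpolation=2)); print(bot.observe()['position'])"
```

```text
clock: 11.85
position: [0.512, 0.002, 0.0268]
tool_rot: [3.142, 0.0, 0.355]
force: [-11.9, 0.8, 42.6]
grip_width: 0.0386
finger_force: 79.7
clock: 12.35
position: [0.5122, 0.002, 0.0262]
tool_rot: [-3.142, -0.0, 0.355]
force: [-0.4, 0.1, 0.5]
grip_width: 0.0836
finger_force: 0.0
clock: 12.85
position: [0.5121, 0.002, 0.1995]
tool_rot: [3.141, -0.001, 0.355]
force: [0.1, -0.1, -0.5]
grip_width: 0.0857
finger_force: 0.0
clock: 13.35
position: [0.537, 0.2035, 0.1972]
tool_rot: [3.141, -0.001, 0.555]
force: [0.5, -0.3, 0.3]
grip_width: 0.0854
finger_force: 0.0
[0.53647636 0.20794569 0.19689573]
```

View pics/t5c.png

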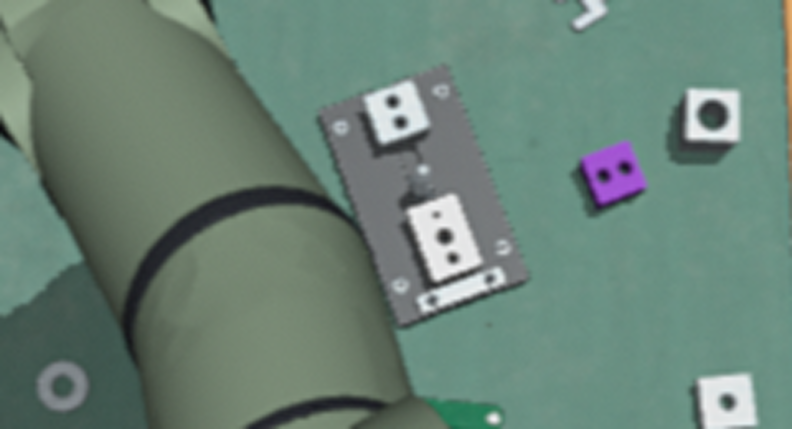

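Both blocks are in place on the base, with the workpiece at crop pixel (445,237) just behind the stop and the packer at (397,113). I'll measure both in the base frame.

```bash
cat > c.py <<'E'
from h import *
import sys
T,S=load(sys.argv[1]),load(sys.argv[2]); O=np.array([557.4,19.2]); a=np.deg2rad(20.3); R=np.array([[np.cos(a),np.sin(a)],[-np.sin(a),np.cos(a)]])
hsv=cv2.cvtColor(T['pixels'],cv2.COLOR_RGB2HSV); m=((hsv[...,1]<60)&(hsv[...,2]>150)).astype(np.uint8)
n,l,s,c=cv2.connectedComponentsWithStats(m)
for k in range(1,n):
    ys,xs=np.nonzero(l==k); w=np.array([onz(T,x,y,.046)[:2] for x,y in zip(xs,ys)],np.float32)*1000
    b=(w-O)@R.T
    if 25<len(w)<900 and np.abs(b.mean(0)).max()<110:
        r=cv2.minAreaRect(b.astype(np.float32)); print(len(w),b.mean(0).round(1),np.round(r[0],1),np.round(r[1],1),round(r[2],1))
E
python3 c.py t5 s5
python3 -c "
from h import *
i=load('s5')['pixels'][130:270,180:360,::-1]; cv2.imwrite('pics/s5c.png',cv2.resize(i,None,fx=4,fy=4))"
```

```text
238 [57.8 -1. ] [58.1 -1. ] [42.1 43.6] 89.6
349 [-48.5  -0.5] [-48.6  -0.6] [41.5 59.9] 89.8
140 [-91.8   2.4] [-91.8   2.1] [70.  14.2] 89.6
```

View pics/s5c.png

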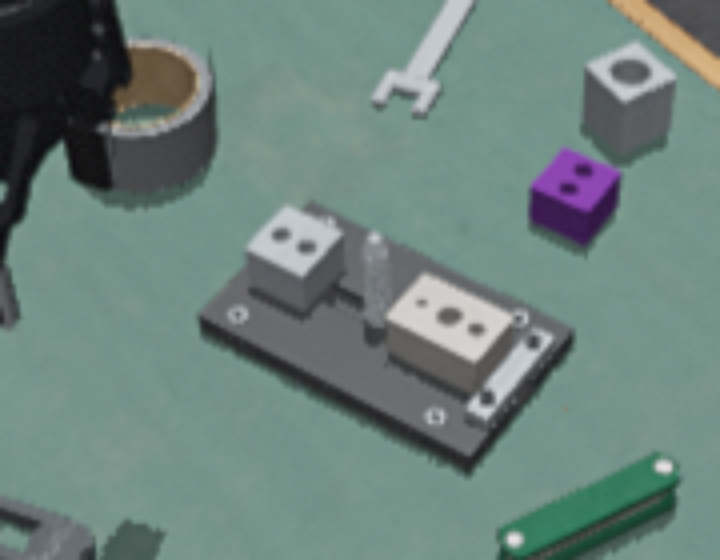

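Both sit flat on the base: workpiece at (-48.5, -0.5), packer at (58, -1), aligned within 1°. Next is the strap. I'll go down over it with the fingers partly closed and feel for the bench height.

```bash

python3 -m crank '{"travel":[[2.85,6.49,0],[2.85,6.49,-4],[2.85,6.49,-8],[2.85,6.49,-12],[2.85,6.49,-15]],"turn":[[0,0,0],[0,0,0],[0,0,0],[0,0,0],[0,0,0]],"gripper":[0.4,0.4,0.4,0.4,0.4]}' 40
python3 -m crank '{"travel":[[0,0,-1],[0,0,-2],[0,0,-2.9],[0,0,-3.6],[0,0,-3.8]],"turn":[[0,0,0],[0,0,0],[0,0,0],[0,0,0],[0,0,0]],"gripper":[0.4,0.4,0.4,0.4,0.4]}'
python3 -m crank '{"travel":[[0,0,-0.1],[0,0,-0.2],[0,0,-0.3],[0,0,-0.4],[0,0,-0.4]],"turn":[[0,0,0],[0,0,0],[0,0,0],[0,0,0],[0,0,0]],"gripper":[0.4,0.4,0.4,0.4,0.4]}'
python3 -c "
from h import *
i=shot('side','s6')['pixels'][210:310,120:250,::-1]; cv2.imwrite('pics/s6c.png',cv2.resize(i,None,fx=5.5,fy=5.5,interpolation=2)); print(bot.observe()['position'])"
```

```text
clock: 13.95
position: [0.5649, 0.2664, 0.0446]
tool_rot: [3.142, 0.002, 0.556]
force: [0.8, 0.1, 0.4]
grip_width: 0.0513
finger_force: 0.0
clock: 14.45
position: [0.5658, 0.2669, 0.0084]
tool_rot: [3.142, -0.0, 0.555]
force: [0.2, -0.2, 0.2]
grip_width: 0.0513
finger_force: 0.0
clock: 14.95
position: [0.5656, 0.2669, 0.0043]
tool_rot: [-3.142, 0.0, 0.555]
force: [-0.2, -0.7, 0.4]
grip_width: 0.051
finger_force: 0.0
[0.56561433 0.26695186 0.00433818]
```

View pics/s6c.png

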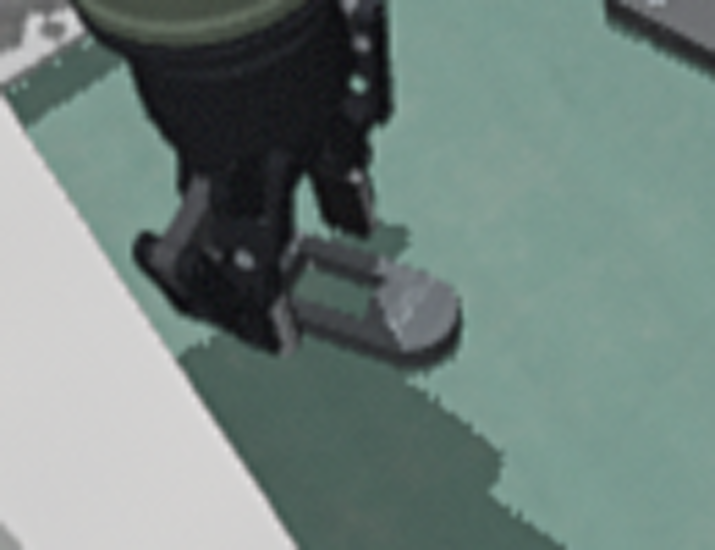

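The fingers are on both sides of the strap with its slot in view at crop pixel (340,285), and there is no bench contact yet. I'll lower 3 mm, close and lift a little.

```bash

python3 -m crank '{"travel":[[0,0,-0.1],[0,0,-0.2],[0,0,-0.3],[0,0,-0.3],[0,0,-0.3]],"turn":[[0,0,0],[0,0,0],[0,0,0],[0,0,0],[0,0,0]],"gripper":[0.4,0.4,0.4,0.5,0.55]}' 70
python3 -m crank '{"travel":[[0,0,0],[0,0,0],[0,0,0],[0,0,0],[0,0,0]],"turn":[[0,0,0],[0,0,0],[0,0,0],[0,0,0],[0,0,0]],"gripper":[0.6,0.7,1,1,1]}' 70
python3 -m crank '{"travel":[[0,0,0.5],[0,0,2],[0,0,4],[0,0,4],[0,0,4]],"turn":[[0,0,0],[0,0,0],[0,0,0],[0,0,0],[0,0,0]],"gripper":[1,1,1,1,1]}' 70
python3 -c "
from h import *
i=shot('side','s7')['pixels'][190:310,110:250,::-1]; cv2.imwrite('pics/s7c.png',cv2.resize(i,None,fx=5,fy=5,interpolation=2)); print(bot.observe()['position'])"
```

```text
clock: 15.5
position: [0.5656, 0.2669, 0.0012]
tool_rot: [-3.142, 0.0, 0.555]
force: [-0.2, 0.1, -0.6]
grip_width: 0.0386
finger_force: 0.0
clock: 16.0
position: [0.5656, 0.2669, 0.0017]
tool_rot: [3.142, -0.0, 0.555]
force: [-2.8, -1.2, 6.7]
grip_width: 0.0341
finger_force: 69.7
clock: 16.5
position: [0.5659, 0.267, 0.0418]
tool_rot: [3.142, -0.001, 0.555]
force: [0.7, -0.1, -4.0]
grip_width: 0.0337
finger_force: 70.9
[0.56543736 0.26684964 0.04117146]
```

View pics/s7c.png

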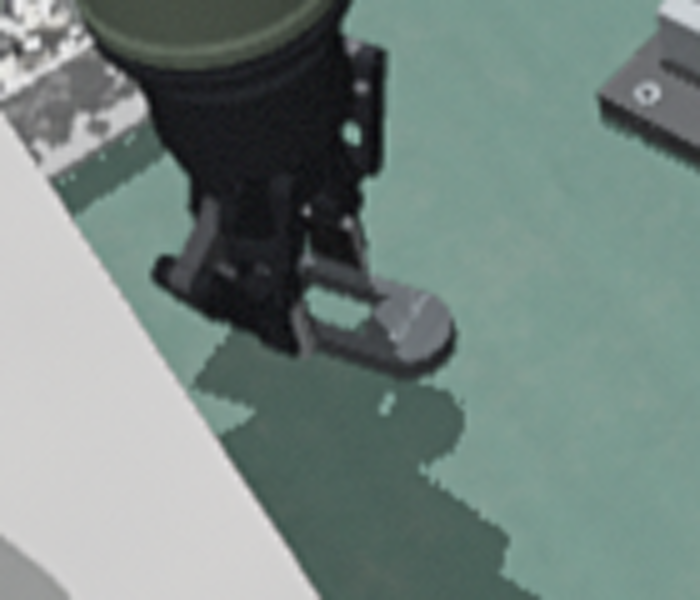

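The strap is lifted level and straight in the grip, with its nose free at crop pixel (430,320). Carrying it above the stud.

```bash

python3 -m crank '{"travel":[[0,0,2],[0,0,5],[0,0,8],[0.2,-2,9],[0.4,-5,9]],"turn":[[0,0,0],[0,0,0],[0,0,0],[0,0,-2],[0,0,-4]],"gripper":[1,1,1,1,1]}'
python3 -m crank '{"travel":[[0.2,-3.5,0],[0.4,-7,0],[0.6,-10.5,0],[0.7,-14,0],[0.8,-17,0]],"turn":[[0,0,-2],[0,0,-4],[0,0,-6],[0,0,-7.5],[0,0,-7.5]],"gripper":[1,1,1,1,1]}'
python3 -m crank '{"travel":[[0.14,-1.5,0],[0.14,-1.95,0],[0.14,-1.95,-1],[0.14,-1.95,-2.5],[0.14,-1.95,-3.3]],"turn":[[0,0,0],[0,0,0],[0,0,0],[0,0,0],[0,0,0]],"gripper":[1,1,1,1,1]}'
python3 -c "
from h import *
a=shot('top','t8')['pixels'][140:240,240:340,::-1]
i=shot('side','s8')['pixels'][140:260,200:340,::-1]; cv2.imwrite('pics/s8c.png',np.hstack([cv2.resize(i,(467,400),interpolation=2),cv2.resize(a,(333,400),interpolation=2)])); print(bot.observe()['position'])"
```

```text
clock: 17.05
position: [0.5698, 0.2179, 0.1322]
tool_rot: [-3.141, -0.002, 0.486]
force: [-0.4, -1.2, -4.2]
grip_width: 0.034
finger_force: 71.0
clock: 17.55
position: [0.5768, 0.0442, 0.1303]
tool_rot: [3.141, 0.002, 0.352]
force: [0.7, 0.1, -4.0]
grip_width: 0.0343
finger_force: 71.0
clock: 18.05
position: [0.5782, 0.029, 0.0965]
tool_rot: [-3.14, 0.001, 0.357]
force: [0.7, 0.2, -3.7]
grip_width: 0.0343
finger_force: 70.9
[0.57809723 0.02861387 0.09670894]
```

View pics/s8c.png

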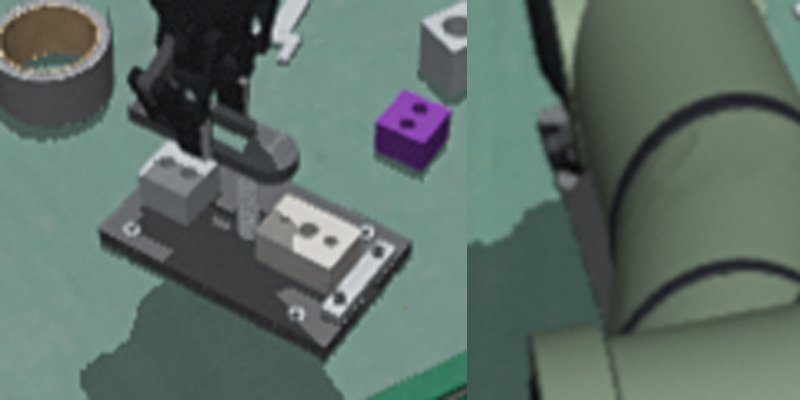

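The side crop shows the strap level above the stud, with its slot at (235,122) over the stud at (247,185). The top view is blocked by the arm. Lowering gently while watching the force.

```bash

python3 -m crank '{"travel":[[0,0,-0.5],[0,0,-1.2],[0,0,-1.8],[0,0,-2.4],[0,0,-3]],"turn":[[0,0,0],[0,0,0],[0,0,0],[0,0,0],[0,0,0]],"gripper":[1,1,1,1,1]}'
python3 -m crank '{"travel":[[0,0,-0.5],[0,0,-1],[0,0,-1.5],[0,0,-1.7],[0,0,-1.8]],"turn":[[0,0,0],[0,0,0],[0,0,0],[0,0,0],[0,0,0]],"gripper":[1,1,1,1,1]}'
python3 -m crank '{"travel":[[0,0,-0.1],[0,0,-0.15],[0,0,-0.2],[0,0,-0.2],[0,0,-0.2]],"turn":[[0,0,0],[0,0,0],[0,0,0],[0,0,0],[0,0,0]],"gripper":[1,1,1,1,1]}'
```

```text
clock: 18.65
position: [0.5773, 0.0267, 0.0673]
tool_rot: [-3.141, 0.004, 0.354]
force: [-8.5, -3.6, -8.6]
grip_width: 0.0344
finger_force: 70.5
clock: 19.15
position: [0.5758, 0.0262, 0.0491]
tool_rot: [-3.141, 0.007, 0.354]
force: [-16.3, -5.5, 6.8]
grip_width: 0.0342
finger_force: 72.7
clock: 19.65
position: [0.5757, 0.0261, 0.0477]
tool_rot: [-3.141, 0.007, 0.354]
force: [-20.1, -6.2, 12.6]
grip_width: 0.0337
finger_force: 73.3
```

```bash

python3 -c "
from h import *
i=shot('side','s9')['pixels'][150:250,210:340,::-1]; cv2.imwrite('pics/s9c.png',cv2.resize(i,(780,600),interpolation=2)); o=bot.observe(); print(o['position'],o['force'],o['moment'])"
```

```text
[0.57577584 0.02603943 0.04766429] [-20.70408541  -4.60101289  13.01653098] [-1.22095039  4.17567769 -0.01207917]
```

View pics/s9c.png

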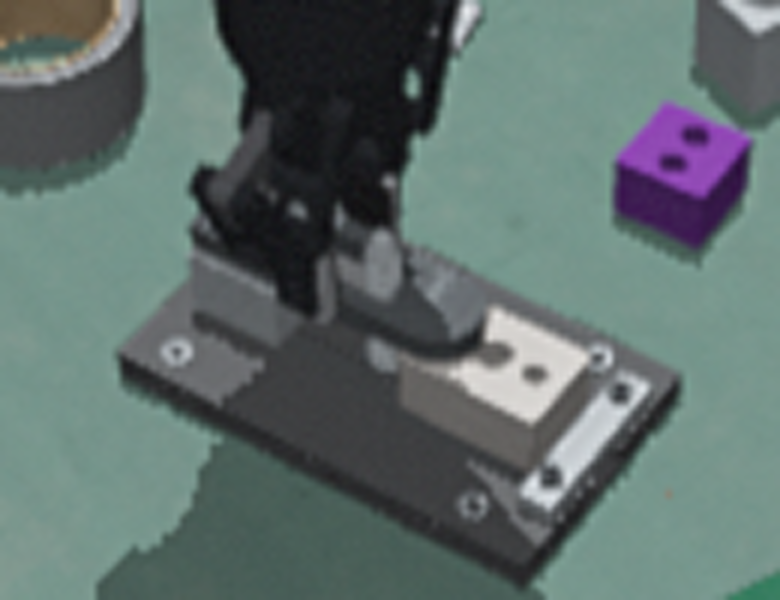

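The side crop shows the strap resting on the packer and the workpiece with the stud up through its slot, at crop pixel (383,265). There is a steady sideways load of about 20 N along -x. I'll let the tool give way 3 mm and see whether it goes. That was my fourteenth picture, so from here I rely on numbers only.

```bash

python3 -m crank '{"travel":[[-0.1,-0.03,0],[-0.2,-0.07,0],[-0.28,-0.1,0],[-0.28,-0.1,0],[-0.28,-0.1,0]],"turn":[[0,0,0],[0,0,0],[0,0,0],[0,0,0],[0,0,0]],"gripper":[1,1,1,1,1]}'
python3 -c "
from h import *
o=bot.observe(); print(o['qpos'].round(3),o['joint_efforts'].round(2),o['moment'])
T,S=load('top0'),load('side0')
print('tape',onz(T,283,110,.049))"
```

```text
clock: 20.2
position: [0.5755, 0.026, 0.0479]
tool_rot: [-3.142, 0.002, 0.354]
force: [-5.3, -2.4, -4.4]
grip_width: 0.0341
finger_force: 71.3
[-0.086  0.698 -0.089  1.853  0.102  0.597 -1.455] [-1.390e+00 -9.995e+01 -2.000e-01 -2.882e+01 -2.600e-01 -1.810e+00
 -2.000e-02] [-0.58956318  1.07494617 -0.04624385]
tape [0.76808311 0.04206343 0.049     ]
```

The load has gone and the height (47.9 mm against an expected 47.7 mm) says the strap is seated. Releasing, backing up, clearing the view and measuring.

```bash

python3 -m crank '{"travel":[[0,0,0],[0,0,0],[0,0,0],[0,0,0],[0,0,0]],"turn":[[0,0,0],[0,0,0],[0,0,0],[0,0,0],[0,0,0]],"gripper":[1,0.5,0.3,0,0]}'
python3 -m crank '{"travel":[[0,0,1],[0,0,4],[0,0,8],[0,0,12],[0,0,14]],"turn":[[0,0,0],[0,0,0],[0,0,0],[0,0,0],[0,0,0]],"gripper":[0,0,0,0,0]}'
python3 -m crank '{"travel":[[-2,4,0],[-4,8,0],[-6,12,0],[-8,16,0],[-10,20,0]],"turn":[[0,0,0],[0,0,0],[0,0,0],[0,0,0],[0,0,0]],"gripper":[0,0,0,0,0]}'
cat > d.py <<'E'
from h import *
import sys
T=load(sys.argv[1]); O=np.array([557.4,19.2]); a=np.deg2rad(20.3); c,s=np.cos(a),np.sin(a)
# rectified top view at plane z: 2 px/mm, base x right, y up ; image 240x120 mm
def rect(z):
    b=np.array([[-110,-60],[110,-60],[110,60],[-110,60]],float)
    w=[(O+[c*x-s*y,s*x+c*y])/1000 for x,y in b]
    src=np.float32([proj(T,[*q,z]) for q in w]); dst=np.float32([[0,240],[440,240],[440,0],[0,0]])
    return cv2.warpPerspective(T['pixels'],cv2.getPerspectiveTransform(src,dst),(440,240),flags=cv2.INTER_CUBIC)
im=rect(.06); g=cv2.cvtColor(im,cv2.COLOR_RGB2GRAY)
for r in range(240-2,0,-8): pass
for y in range(56,-60,-4): print('%4d '%y+''.join('%3d'%(g[120-2*y-2:120-2*y+3,220+2*x-2:220+2*x+3].mean()//10) for x in range(-104,106,6)))
print('x:   '+''.join('%3d'%(x//1 if abs(x)<100 else 0) for x in range(-104,106,6)))
E
python3 -c "
from h import *
shot('top','t10'); shot('side','s10')"; python3 c.py t10 s10; python3 d.py t10
```

```text
clock: 20.7
position: [0.5766, 0.0266, 0.0485]
tool_rot: [3.142, -0.001, 0.355]
force: [-0.2, -1.2, -0.2]
grip_width: 0.0835
finger_force: 0.0
clock: 21.2
position: [0.5773, 0.0265, 0.1925]
tool_rot: [3.141, -0.004, 0.355]
force: [0.6, -0.6, -0.2]
grip_width: 0.0854
finger_force: 0.0
clock: 21.7
position: [0.4753, 0.2279, 0.1893]
tool_rot: [-3.141, -0.001, 0.355]
force: [0.6, 1.1, 0.6]
grip_width: 0.0854
finger_force: 0.0
228 [-58.8  -1.3] [-54.2  -0.5] [48.9 41.3] 0.5
141 [-91.8   2.4] [-91.8   2.1] [70.  14.2] 89.6
  56   7 10 10 11 11 10 10 10 10 10 10 11 10  9 10 11 10  9 10 10 10 10 10  9  9 10 10  9  9  9 12 13 13 13 13
  52   7 12 12 12 12 14 12 12 12 12 12 12 11 11 12 11 11 11 11 11 11 11 11 11 11 11 11 13 11 11 11 13 13 13 13
  48   7 12 12 11 15 18 13 11 11 11 11 11 11 11 11 11 11 11 11 11 11 11 11 11 11 11 14 17 12 11 12 13 13 13 12
  44   7 12 11 11 15 16 13 11 11 11 11 11 11 11 11 11 11 11 11 11 11 11 11 11 11 11 15 16 12 11 11 13 13 13 13
  40   6 12 11 11 12 15 12 11 11 11 12 11 12 11 11 11 11 11 11 11 11 11 11 11 11 11 12 15 11 11 12 13 13 13 13
  36   7 19 20 13 12 1
[... 2052 characters left out ...]
1 11 11 14 16 12 11 13 13 13 13 13
 -40   7 12 12 12 16 16 14 12 12 12 12 12 12 12 12 12 12 12 12 12 12 12 11 11 11 11 14 16 12 11 12 13 13 13 13
 -44   9 12 12 12 12 14 12 12 12 12 12 12 12 12 12 12 12 12 12 12 12 11 12 12 12 11 12 14 11 11 12 13 13 13 13
 -48  11 11 12 12 12 12 13 12 12 11 12 12 12 12 12 11 12 12 12 12 12 11 11 12 12 12 11 12 11 12 12 13 13 13 13
 -52  13 12 13 12 13 12 13 13 13 12 13 12 13 13 13 12 12 12 13 13 12 12 12 12 12 13 12 13 12 13 13 14 13 13 13
 -56  13 13 13 13 13 13 13 13 13 13 13 13 13 13 13 13 13 13 13 13 13 13 13 13 13 13 13 13 13 13 13 13 13 13 13
x:     0-98-92-86-80-74-68-62-56-50-44-38-32-26-20-14 -8 -2  4 10 16 22 28 34 40 46 52 58 64 70 76 82 88 94  0
```

The strap lies with its slot end at base x ≈ 31 and its tail at ≈ 78, so its middle is at about 19 and it is centred and straight. The workpiece and packer haven't moved. Now the washer.

```bash

python3 -m crank '{"travel":[[-3,3,0],[-6,6,-2],[-7.42,7.43,-6],[-7.42,7.43,-10],[-7.42,7.43,-14]],"turn":[[0,0,0],[0,0,0],[0,0,0],[0,0,0],[0,0,0]],"gripper":[0.2,0.4,0.4,0.4,0.4]}' 40
python3 -m crank '{"travel":[[0,0,0],[0,0,-1],[0,0,-2.5],[0,0,-3.5],[0,0,-4]],"turn":[[0,0,0],[0,0,0],[0,0,0],[0,0,0],[0,0,0]],"gripper":[0.4,0.4,0.4,0.4,0.4]}'
python3 -m crank '{"travel":[[0,0,-0.2],[0,0,-0.4],[0,0,-0.6],[0,0,-0.7],[0,0,-0.8]],"turn":[[0,0,0],[0,0,0],[0,0,0],[0,0,0],[0,0,0]],"gripper":[0.4,0.4,0.4,0.4,0.4]}'
python3 -c "
from h import *
o=bot.observe(); print(o['qpos'].round(2),o['force'],o['position'])"
```

```text
clock: 22.3
position: [0.402, 0.3015, 0.0479]
tool_rot: [-3.141, -0.002, 0.356]
force: [1.7, 1.1, 0.1]
grip_width: 0.0514
finger_force: 0.0
clock: 22.8
position: [0.4026, 0.301, 0.0089]
tool_rot: [-3.141, -0.001, 0.354]
force: [-0.2, 0.3, -0.4]
grip_width: 0.0512
finger_force: 0.0
clock: 23.3
position: [0.4021, 0.3008, 0.0004]
tool_rot: [-3.142, -0.0, 0.355]
force: [0.5, -0.2, -0.5]
grip_width: 0.0509
finger_force: 0.0
[-0.68  0.71 -0.11  2.05  0.19  0.38 -2.15] [ 0.48441906 -0.17689647 -0.48837896] [4.02056672e-01 3.00780213e-01 3.76525422e-04]
```

```bash

python3 -m crank '{"travel":[[0,0,0],[0,0,0],[0,0,0],[0,0,0],[0,0,0]],"turn":[[0,0,0],[0,0,0],[0,0,0],[0,0,0],[0,0,0]],"gripper":[0.5,0.6,0.8,1,1]}' 50
python3 -m crank '{"travel":[[0,0,0.5],[0,0,3],[0,0,7],[0,0,10],[0,0,13]],"turn":[[0,0,0],[0,0,0],[0,0,0],[0,0,0],[0,0,0]],"gripper":[1,1,1,1,1]}' 50
python3 -c "
from h import *
S=shot('side','s11'); T=shot('top','t11')
o=bot.observe();print(o['force'],o['position'])
for n,I in(('s',S),('t',T)):
    # is the washer gone from the bench?
    u,v=proj(I,[.4016,.301,.01]); p=I['pixels'][int(v)-6:int(v)+7,int(u)-8:int(u)+9]; print(n,u,v,p.max(2).max(), (p.min(2)>150).sum())"

```

```text
clock: 23.8
position: [0.402, 0.3007, 0.0008]
tool_rot: [-3.142, -0.0, 0.355]
force: [-2.6, -2.4, 12.2]
grip_width: 0.0374
finger_force: 48.7
clock: 24.3
position: [0.4019, 0.3006, 0.132]
tool_rot: [-3.141, -0.0, 0.355]
force: [0.0, -0.4, -1.7]
grip_width: 0.037
finger_force: 50.3
[ 0.05697516  0.04901163 -0.80144292] [0.40337455 0.30177032 0.13389131]
s 201.17088621053858 325.81314484002934 161 0
t 183.4805682460625 251.1345874964232 121 0
```

The washer is held and gone from the bench. Its bore clears the stud by only 2 mm a side, so I'll refine the stud axis from the saved views. The stop and base outline serve as checks.

```bash
cat > st.py <<'E'
from h import *
O=np.array([557.4,19.2]); a=np.deg2rad(20.3); R=np.array([[np.cos(a),np.sin(a)],[-np.sin(a),np.cos(a)]])
def cen(d,p,th,r=4):
    u0,v0=proj(d,p); x,y=int(round(u0)),int(round(v0)); g=cv2.cvtColor(d['pixels'],cv2.COLOR_RGB2GRAY).astype(float)
    w=np.clip(g[y-r:y+r+1,x-r:x+r+1]-th,0,None); yy,xx=np.mgrid[y-r:y+r+1,x-r:x+r+1]; return (xx*w).sum()/w.sum(),(yy*w).sum()/w.sum(),w.max(),(w>0).sum()
for f in ('top0','t5','t10'):
    T=load(f); c=cen(T,[.5574,.0192,.08],135); p=onz(T,c[0],c[1],.081); print(f,np.round(c,2),(p*1e3).round(1))
for f in ('side0','s5','s10'):
    S=load(f); g=cv2.cvtColor(S['pixels'],cv2.COLOR_RGB2GRAY); u,v=proj(S,[.5574,.0192,.082]); print(f,u,v)
    for y in range(int(v)-5,int(v)+8): print(y,g[y,int(u)-8:int(u)+10])
    if f=='side0': S0=S
T=load('top0'); hsv=cv2.cvtColor(T['pixels'],cv2.COLOR_RGB2HSV)
m=((hsv[...,1]<60)&(hsv[...,2]>150)).astype(np.uint8); n,l,s,c=cv2.connectedComponentsWithStats(m)
u,v=proj(T,[.4739,-.0117,.026])
k=l[int(round(v))-2:int(round(v))+3,int(round(u))-2:int(round(u))+3].max(); ys,xs=np.nonzero(l==k)
w=np.array([onz(T,x,y,.026)[:2] for x,y in zip(xs,ys)])*1e3; r=cv2.minAreaRect(((w-O)@R.T).astype(np.float32)); print('stop',r,s[k])
E
python3 st.py
```

```text
top0 [292.83 185.98  67.    10.  ] [557.3  18.6  81. ]
t5 [292.84 185.99  78.    11.  ] [557.3  18.6  81. ]
t10 [292.81 186.    81.    10.  ] [557.3  18.6  81. ]
side0 273.6750466079485 188.49786532201222
183 [120 126 128 128 127 126 126 126 126 126 126 125 126 125 128 128 128 129]
184 [102 113 121 125 127 127 127 127 125 125 124 126 125 126 128 127 127 129]
185 [ 92  95 103 112 121 126 126 127 125 124 124 125 126 127 128 127 129 129]
186 [ 93  96  95  96 103 114 123 124 127 123 125 125 127 128 129 129 129 130]
187 [ 93  95  95  95  95  94 100 115 135 128 124 126 127 126 128 129 128 129]
188 [ 96  96  97  96  95  93  98 133 168 154 129 119 124 127 126 128 128 128]
189 [ 97  97  95  94  95  93 110 167 193 183 133 108 119 122 126 128 129 128]
190 [ 96  97  97  95  96  97 115 147 173 158 124 105 103 107 123 120 124 128]
191 [ 98  97  97  95  94 101 123 126 130 127 123 114  94  95 103  99 107 121]
192 [ 96  96  97  95  98 110 125 123 124 127 131 132  96  94  96  96 103 102]
193 [ 97  95  97  96  97 109 122 125 125 128 137 138  99  93  96  96  97  95]
194 [ 94  96  96  96  97 110 125 141 
[... 1657 characters left out ...]
138 140 141 141 141 143]
189 [ 47  47  63  93 103 109 129 182 208 197 148 120 132 134 141 140 142 141]
190 [ 35  43  44  50  59  93 132 162 187 174 137 118 115 118 135 134 134 142]
191 [ 50  51  42  42  43  75 138 140 144 142 136 129 109 109 116 111 118 134]
192 [ 74  74  61  49  46  86 139 138 139 141 145 147 113 110 111 111 119 111]
193 [ 82 104  92  78  73  93 137 139 139 141 151 153 103 103 112 115 117 106]
194 [ 86 105 111 111 108 113 139 155 136 137 142 133  60  71  97 103 113 112]
195 [ 88 103 111 109 110 116 126 141 128 127 128 117  56  54  72  84 106 110]
stop ((-89.27798461914062, 0.28806304931640625), (71.0727310180664, 14.167110443115234), 89.62614440917969) [291 216  27  14 137]
```

The stud axis holds to about 1 mm, at (557.2, 19.0), and robot and camera agree within 0.3 mm. Carrying the washer over the stud.

```bash

python3 -m crank '{"travel":[[1.6,-3,0],[3.6,-6.6,0],[5.8,-10.5,0],[8,-14.4,0],[9.5,-17.2,0]],"turn":[[0,0,0],[0,0,0],[0,0,0],[0,0,0],[0,0,0]],"gripper":[1,1,1,1,1]}'
python3 -m crank '{"travel":[[1.7,-3.2,0],[3.4,-6.2,0],[4.8,-8.7,0],[5.7,-10.3,0],[6.06,-11,0]],"turn":[[0,0,0],[0,0,0],[0,0,0],[0,0,0],[0,0,0]],"gripper":[1,1,1,1,1]}'
python3 -m crank '{"travel":[[0,0,-1],[0,0,-2],[0,0,-3],[0,0,-3.8],[0,0,-3.8]],"turn":[[0,0,0],[0,0,0],[0,0,0],[0,0,0],[0,0,0]],"gripper":[1,1,1,1,1]}'
python3 -m crank '{"travel":[[0,0,0],[0,0,0],[0,0,0],[0,0,0],[0,0,0]],"turn":[[0,0,0],[0,0,0],[0,0,0],[0,0,0],[0,0,0]],"gripper":[1,1,1,1,1]}'
python3 -c "
from h import *
S=shot('side','s12')
o=bot.observe();print(o['force'],o['position'],o['tool_rot'])
g=cv2.cvtColor(S['pixels'],cv2.COLOR_RGB2GRAY); u,v=proj(S,[.5573,.019,.098]); print(u,v)
for y in range(int(v)-14,int(v)+22,2): print(y,g[y,int(u)-22:int(u)+24:2]//10)"
```

```text
clock: 24.9
position: [0.4978, 0.1258, 0.1298]
tool_rot: [3.141, 0.001, 0.353]
force: [-1.3, 0.1, -1.1]
grip_width: 0.0371
finger_force: 50.3
clock: 25.4
position: [0.5579, 0.0168, 0.1296]
tool_rot: [3.141, 0.001, 0.352]
force: [-0.3, 0.3, -1.7]
grip_width: 0.0371
finger_force: 50.3
clock: 25.9
position: [0.5567, 0.0193, 0.0909]
tool_rot: [-3.141, 0.002, 0.356]
force: [0.8, -1.1, -0.9]
grip_width: 0.0371
finger_force: 50.3
clock: 26.4
position: [0.5577, 0.0187, 0.0925]
tool_rot: [3.142, -0.0, 0.355]
force: [0.5, 0.3, -0.2]
grip_width: 0.0374
finger_force: 50.3
[-1.00484193  0.31957648 -1.44317817] [0.55767407 0.01873025 0.0924296 ] [ 3.14154685e+00 -2.22727797e-04  3.54656966e-01]
273.56953867166334 183.34505370141915
169 [ 5  7  6  3  3  3  3  2  3  3  2  2  2  2  2  2  8 14 14 14 13 14 13]
171 [ 2  5  3  3  2  2  3  7  2  2  2  3  1  2  1  1  8 14 13 14 13 13 14]
173 [ 1  3  3  2  1  2  2 14 11  2  2 14  1  2  2  2  8 14 14 13 13 13 13]
175 [ 8  2  3  2  2  1  2  4  8  2  2 14  2  2  2  2  8 14 13 13 13 13 13]
177 [14  3  2  1  2  2  2  2  2  2  6 17 13 11  6  1  7 13 13 13 13 13 1
[... 277 characters left out ...]
 12 12 14 14 13 13 13 13]
187 [ 7  9 10 10 10 10  2  2  2  6  7 13 12 13 13  8 14 13 13 13 13 13 12]
189 [ 9 11 10 10 10 10  3  2  2  6  7 12 12 10  9 12 14 13 13 13 14 14 13]
191 [10 11 11 10 10 10  4  4  2  5  8  9  9  8  9 12 13 14 13 14 14 14 13]
193 [ 4  7 10 11 11  5  3  8  9  8  9 12 12  6  6  7  9 11 13 14 13 13 13]
195 [ 7  4  4  7 10 11 10  8 10 10 12 12 12  5  5  6  6  7  9 12 13 13 14]
197 [10 11  7  4  4  7 10  7  8  9 12 12 12  6  6  6  6 13 11 10 10 12 13]
199 [ 9  9 10  7  5  4  4  5  6  6  7 10 10  6  6  6  6  7 11 10 10 10 10]
201 [ 9  9  9  8  8  7  4  4  4  5  6  6  6  6  6  6  6  7 10 11 15 15 10]
203 [ 9  9  9  8  8  6  6  5  4  4  4  5  6  6  6  6  6 10 11 10 15 21 21]
```

```bash

python3 -m crank '{"travel":[[0,0,-0.3],[0,0,-0.6],[0,0,-0.9],[0,0,-1.2],[0,0,-1.5]],"turn":[[0,0,0],[0,0,0],[0,0,0],[0,0,0],[0,0,0]],"gripper":[1,1,1,1,1]}'
python3 -c "
from h import *
o=bot.observe();print(o['force'],o['moment'],o['position'])"
```

```text
clock: 26.95
position: [0.5576, 0.0187, 0.0769]
tool_rot: [-3.142, 0.0, 0.355]
force: [-0.1, 1.0, -0.8]
grip_width: 0.0373
finger_force: 50.3
[-0.09842162  1.00185076 -0.77876412] [-0.0356578  -0.01506644 -0.04282207] [0.55755206 0.01873343 0.07694365]
```

The washer is over the stud tip without touching. Continuing down to the strap.

```bash

python3 -m crank '{"travel":[[0,0,-0.4],[0,0,-0.8],[0,0,-1.1],[0,0,-1.3],[0,0,-1.4]],"turn":[[0,0,0],[0,0,0],[0,0,0],[0,0,0],[0,0,0]],"gripper":[1,1,1,1,1]}'
python3 -m crank '{"travel":[[0,0,-0.05],[0,0,-0.1],[0,0,-0.15],[0,0,-0.2],[0,0,-0.2]],"turn":[[0,0,0],[0,0,0],[0,0,0],[0,0,0],[0,0,0]],"gripper":[1,1,1,1,1]}'
```

```text
clock: 27.45
position: [0.5576, 0.0187, 0.0631]
tool_rot: [-3.142, 0.0, 0.355]
force: [0.9, 0.3, -1.1]
grip_width: 0.037
finger_force: 50.3
clock: 27.95
position: [0.5576, 0.0187, 0.0613]
tool_rot: [3.142, -0.0, 0.355]
force: [0.3, 0.1, -0.4]
grip_width: 0.0374
finger_force: 50.3
```

```bash

python3 -m crank '{"travel":[[0,0,0],[0,0,0],[0,0,0],[0,0,0],[0,0,0]],"turn":[[0,0,0],[0,0,0],[0,0,0],[0,0,0],[0,0,0]],"gripper":[0.55,0.4,0.3,0,0]}'
python3 -m crank '{"travel":[[0,0,1],[0,0,4],[0,0,8],[0,0,12],[0,0,14]],"turn":[[0,0,0],[0,0,0],[0,0,0],[0,0,0],[0,0,0]],"gripper":[0,0,0,0,0]}'
python3 -m crank '{"travel":[[-2,4,0],[-4,8,0],[-6,12,0],[-8,16,0],[-8,20,0]],"turn":[[0,0,0],[0,0,0],[0,0,0],[0,0,0],[0,0,0]],"gripper":[0,0,0,0,0]}'
python3 -c "
from h import *
shot('top','t13'); S=shot('side','s13')"; python3 c.py t13 s13; python3 d.py t13 | sed -n 8,22p
cat > w.py <<'E'
from h import *
T,S=load('t13'),load('s13'); O=np.array([.5574,.0192]); a=np.deg2rad(20.3); c,s=np.cos(a),np.sin(a)
def blob(d,th):
    g=cv2.cvtColor(d['pixels'],cv2.COLOR_RGB2GRAY); u,v=proj(d,[*O,.07]); best=None
    m=(g>th).astype(np.uint8); n,l,st,ce=cv2.connectedComponentsWithStats(m)
    for k in range(1,n):
        if 30<st[k,4]<600 and np.hypot(*(ce[k]-[u,v]))<12:
            cs=cv2.findContours((l==k).astype(np.uint8),0,1)[0]; e=cv2.fitEllipse(max(cs,key=len)); print(st[k],np.round(e[0],2),np.round(e[1],1),round(e[2])); best=e[0]
    return best
for th in (150,160,170):
    p,q=blob(T,th),blob(S,th)
    if p and q:
        X,e=tri(T,p,S,q); dd=X[:2]-O; print(th,'washer base xyz mm',np.round([1e3*(c*dd[0]+s*dd[1]),1e3*(-s*dd[0]+c*dd[1]),1e3*X[2]],1),'miss',round(e*1e3,1))
E
python3 w.py
```

```text
clock: 28.45
position: [0.5576, 0.0188, 0.0613]
tool_rot: [-3.142, -0.0, 0.355]
force: [-0.0, 0.0, 0.6]
grip_width: 0.0847
finger_force: 0.0
clock: 28.95
position: [0.5585, 0.0188, 0.2054]
tool_rot: [3.141, -0.004, 0.355]
force: [-0.1, 0.3, 0.2]
grip_width: 0.0859
finger_force: 0.0
clock: 29.45
position: [0.4755, 0.2202, 0.2024]
tool_rot: [3.141, -0.0, 0.356]
force: [1.8, -0.0, 0.4]
grip_width: 0.0855
finger_force: 0.0
171 [ 4.  -3.1] [ 3.9 -3.4] [41.1 36.7] 69.5
229 [-58.9  -1.3] [-54.3  -0.5] [49.1 41.3] 0.5
141 [-91.8   2.4] [-91.8   2.1] [70.  14.2] 89.6
  28   7 16 11 12  6  7  8  7  7  8  7  5  6  6  6  6  6  6  6  5  6  6  6  5  6  6  6  5  9 11 11 13 13 13 13
  24   6 18 14 14  5  7  7  6  6  6  6  6  6  6  6  6  7  5  5  6  6  5  5  5  6  6  6  6  9 11 12 13 13 13 13
  20   6 22 22 12 13 18 19 17 18 17 18 12 11  7  6  5  7  8 10  9  6  6  6  6  8  7  8  7  8  9 11 13 13 13 13
  16   7 23 23 13 20 23 23 23 23 23 23 12  9 11 11  6 15 20 20 16 10  9 10  9 10 10  9  8  8  8 11 13 13 13 13
  12   6 22 23 11 18 23 23 23 23 23 18  8 10 12 12 13 22 23 23 22 15 10 10 11 11 11 10  8  
[... 894 characters left out ...]
2 13 13 13 13
 -24   7 21 17 14 11 11 11 11 11 11 11 11 12 12 12 11 11 11 12 11 11 11 11 12 11 11 11 11 11 11 12 13 13 13 13
 -28   7 22 22 15 12 12 12 12 12 12 12 12 12 12 12 12 12 11 11 11 11 12 11 11 11 11 11 11 11 11 13 13 13 13 13
[285 180  17  15 165] [292.93 187.09] [14.4 15.3] 86
[266 186  17  14 156] [273.97 192.46] [13.  16.6] 85
150 washer base xyz mm [-0.3 -0.7 68.9] miss 0.8
[286 180  15  15 153] [293.   187.08] [14.3 14.5] 90
[266 186  17  14 140] [273.93 192.51] [12.4 16.4] 86
160 washer base xyz mm [-0.2 -0.9 68.5] miss 1.0
[286 180  15  15 142] [292.99 187.08] [14.1 14.6] 76
[266 187  17  13 128] [273.84 192.63] [11.9 16.4] 88
170 washer base xyz mm [-0.  -0.9 68. ] miss 1.2
```

The washer is centred on the stud within 1 mm and its top is at about 69 mm against 70 expected. Strap and workpiece are unchanged. Handing in.

```bash
python3 -m crank '{"travel":[[0,0,0],[0,0,0],[0,0,0],[0,0,0],[0,0,0]],"turn":[[0,0,0],[0,0,0],[0,0,0],[0,0,0],[0,0,0]],"gripper":[0,0,0,0,0]}'
python3 -c "
from workcell import bot
print(bot.job_done())"
```

```text
clock: 30.05
position: [0.4778, 0.2182, 0.2013]
tool_rot: [3.142, -0.0, 0.354]
force: [-0.4, -0.2, 0.4]
grip_width: 0.0852
finger_force: 0.0
the job is handed in; nothing more can be done
None
```

The clamp is set up with only the nut missing and handed in at about 30 s with no verdict returned: workpiece about 3.5 mm off the stop, 30 mm block behind the stud, strap bridging both, washer centred on the stud within 1 mm; while seating the strap the tool felt an unexplained 20 N sideways load, which I relieved before release.

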